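# Find the concealed battery-hatch release by feel

## Robot

A 7-joint arm with a two-finger parallel gripper is mounted at the origin on the work surface. World frame = base frame: x ahead of the robot, y to its left, z up, the work surface at z = 0. Lengths are in m, angles in rad, forces in N, time in s.
With the tool pointing down it reaches from about 0.4 to 0.9 m from the base axis. Payload 5.5 kg.
Tool frame: the origin (TCP) lies midway between the tips of the shut fingers; the grasp point (between the pads) lies 19 mm behind it (manip.grip_depth is the distance from the TCP to the grasp point, in m); z points along the fingers, x is the direction in which the jaws open and shut, and the axes are right-handed (so a half turn about z gives the same grasp; the last joint's range is limited). The gripper opens to 92 mm and grips with 3 to 60 N. Pads are 19 mm wide; open, the fingers measure 130 mm over their backs; the gripper's body (75 mm by 190 mm) begins 47 mm behind the grasp point.
Start: joints at [1.387, 0.501, -0.427, 1.55, 0.221, 1.138, -0.21], TCP at [0.281, -0.586, 0.227] pointing down, gripper open.
Joint ranges: [-2.88, 2.88], [-0.31, 2.03], [-1.54, 1.56], [0.2, 2.42], [-1.41, 4.55], [0.19, 2.02], [-2.57, 2.57]. Speed limits (rad/s): [2.57, 2.57, 3.14, 3.14, 3.14, 3.14, 3.14].

## Interface

Orientations are given as a unit quaternion [x, y, z, w].
In Python, from bench import manip, effector, viewer gives the robot as it stands. Calls block until the motion is done:
- manip.move_pose(position, orientation): joint-space move of the TCP to a pose.
- manip.servo_line(position, ori=None, vel=0.15): straight line of the TCP; ori=None keeps the orientation; vel is the mean speed in m/s.
- manip.movej(angles): joint-space move.
- effector.open_jaws() and effector.close(f_grip=None): open the fingers fully, or close them until they stop; f_grip is the grip in N (None keeps the last).
- manip.sleep(seconds).
- manip.solve_ik(position, orientation): joint angles nearest the present ones, or None.
- viewer.get_image(name): name is "scene" or "side" or "wrist"; returns the picture (400x640x3 uint8, red, green, blue); there is no depth.
- viewer.get_calibration(name): a dict with "vfov" (degrees; the focal length in pixels is half the picture's height over the tangent of half this angle, whatever the lens; pixels are square), "cx", "cy" (the principal point, pixels), "dist_coeffs" ([k1, k2, p1, p2, k3] as OpenCV has them; the pictures are not rectified), "eye" and "attitude" of the camera in the world. Camera axes: x right, y down, z forward; pixel columns grow to the right and rows downward; lengths in m; the calibration is good to about 2 mm. A picture is of the moment at which its call begins: read the wrist's pose just before it. get_calibration takes no time and is no camera call; for the wrist camera it gives the pose at the moment of the call.
A pose or a line that the arm cannot do raises manip.PlanningError and nothing moves.
- manip.hand_in(): hands the job in, once; it reports no verdict.
Readings, each from a call of its own:
- manip.current_clock(): time.
- manip.current_q(): joint angles.
- manip.current_joint_velocities(): joint speeds.
- manip.current_tau(): joint torques, N m.
- manip.current_tool_pos(): TCP position.
- manip.current_tcp_rot(): TCP orientation.
- manip.current_force(): force on the tool from outside, world axes, zero at the start.
- manip.current_wrist_torque(): the same for the moment, N m.
- manip.current_finger_gap(): finger opening in m.
Only numpy, scipy, OpenCV 4.12 (cv2) and the standard library are available. Lean on these libraries where they do the work, as an engineer would, in place of code of your own. Each camera call takes 0.05 s, during which the arm holds its last target. There are 200 camera calls.

## Task

Open the scooter's battery hatch: its concealed release is one of the four look-alike round caps sunk in the footboard beside the hatch, and the other three are solid bolt covers. Feel across the caps lightly with the fingertips until one gives, press that one fully in and let it go, so that the hatch springs ajar by itself. Do not lean hard on the plastic, do not push or pry the hatch, and leave the socket, meter, screwdriver and spare battery where they are.

Things in the scene. Friction and masses are not known exactly. Their poses are not given: they have to be found in the camera images.
- deck: Fixed footboard section of an electric scooter: grey plastic battery tub 300 x 530 mm, flat top 150 mm above the bench. Origin on the bench under its centre; y along its length, x from the hatch's hinge to the row of caps (away from the robot, within 0.3 rad), z up. The black ribbed hatch, level with the top, fills x -125 to +62, y +-205 mm; the four caps lie along x = +107.5 mm.
- recess1 (a point): Centre of the first of four round recesses, 56 mm across and 95 mm apart, at the level of the flat top: (107.5, -142.5, 150) mm in the deck's frame. In each lies a grey plastic cap 51 mm across, its flat face 2 mm below the flat top. All four look the same; any one of them is the release, the other three are solid and do not move at all.
- recess2 (a point): Centre of the second recess, (107.5, -47.5, 150) mm in the deck's frame; as recess1.
- recess3 (a point): Centre of the third recess, (107.5, +47.5, 150) mm in the deck's frame; as recess1.
- recess4 (a point): Centre of the fourth recess, (107.5, +142.5, 150) mm in the deck's frame; as recess1.
- release (a joint): How far the release cap is pressed in, m: 0 out, 0.006 fully in. It starts to move at about 2 N and is fully in at about 5 N; the catch lets go at about 4 mm; let go, it springs back out. It does not tell which of the four caps it is until that one is pressed.
- hatch: The hinged battery hatch, 185 x 410 mm, black and ribbed. Origin at the middle of its free edge, the one beside the caps, on its upper face: level with the flat top when shut and caught. It is hinged along its other long edge, on the robot's side; once released, springs raise this free edge by 39 mm (0.21 rad, against a stop) within about a second and hold it there.
- socket: Loose steel spanner socket, 24 mm across, 38 mm tall, standing on the footboard's flat top near the +y end, beside the hatch; origin under its centre. Leave alone.
- battery: Loose spare battery, red with a black top, 150 x 65 x 93 mm, 2.1 kg, standing on the bench; origin under its centre. Leave alone.
- screwdriver: Loose screwdriver, 210 mm long, lying on the bench; origin under its middle. Leave alone.
- meter: Loose yellow multimeter, 75 x 150 x 35 mm, lying on the bench to the right of the footboard; origin under its centre. Leave alone.

How it is judged:
On the way:
1. the release cap is pressed well in (more than 3.5 mm) (value of joint release above 0.0035 m), for 0.1 s.
At the end, for the whole second after the job is handed in: The hatch's free edge stands raised by more than 32 mm, at rest, the release cap has sprung back out to within 1.5 mm, the socket and battery stand upright, and socket, battery and meter are within 15 mm, the screwdriver within 20 mm, of where they were (z of hatch in the frame of deck above 0.182 m and linear speed of hatch below 0.02 m/s and value of joint release below 0.0015 m and distance of each of socket, battery, meter from where it was at the start of the episode below 0.015 m and angle between each of socket, battery's own z axis and vertical below 0.2 rad and distance of screwdriver from where it was at the start of the episode below 0.02 m); the robot touches nothing.
It fails at once if the fingers lean on anything with more than 60 N (contact force between the fingers and anything else above 60 N).
It fails at once if the hatch is pushed or pried with more than 8 N by the fingers (contact force between the fingers and hatch above 8 N).
It fails at once if a bystander is lifted or moved by more than 30 mm (distance of any of socket, battery, screwdriver, meter from where it was at the start of the episode above 0.03 m).
It also fails if it takes over 58 s, if anything falls off the work surface, if the arm or the gripper's body presses on something with over 40 N, if the wrist force passes 120 N, or if a joint passes its speed limit or range.

## Working session

There is one attempt and no reset: what is moved stays moved. The work goes in short steps, each a Python script; the robot and the scene stay as the last script left them, time stands still between calls to the robot, and variables do not carry over. Pictures are saved under pics/ and viewed, about 8 in all and at most 12, crops included, and the job is handed in when it is done.

```bash
mkdir -p pics; python3 - <<'E'
from bench import manip,effector,viewer
import cv2
for n in("scene","side"):
    cv2.imwrite(f"pics/{n}0.png",viewer.get_image(n)[:,:,::-1]); print(n,viewer.get_calibration(n))
print(manip.current_clock(),manip.current_tcp_rot(),manip.current_force())
E
```

```text
scene {'vfov': 50.601249267494445, 'cx': 321.67837012374025, 'cy': 197.9860734386536, 'dist_coeffs': array([0.03077857, 0.        , 0.        , 0.        , 0.        ]), 'eye': array([ 1.42308135, -0.08635519,  1.10323445]), 'attitude': array([ 0.67121736,  0.64117765, -0.25244629, -0.27318373])}
side {'vfov': 53.31017582867305, 'cx': 315.37790790009535, 'cy': 198.68090947153527, 'dist_coeffs': array([-0.03824272,  0.        ,  0.        ,  0.        ,  0.        ]), 'eye': array([-0.10006496,  0.79110472,  0.89937979]), 'attitude': array([-0.28961612,  0.8496391 , -0.41599079,  0.14555948])}
0.1 [ 8.46199400e-01 -5.32865628e-01 -7.38557396e-04 -5.02801256e-04] [-0.22169356 -0.35615017 -0.76548896]
```

View pics/scene0.png

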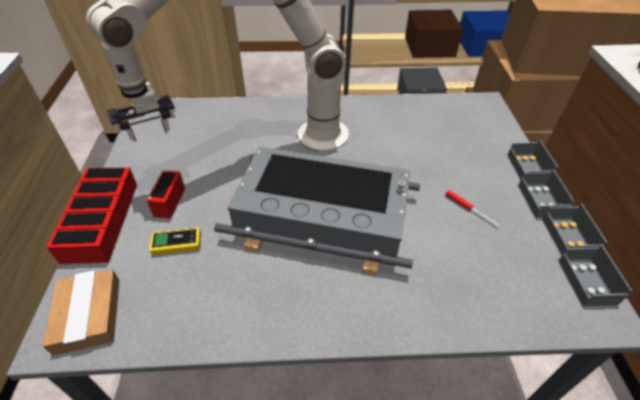

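View pics/side0.png

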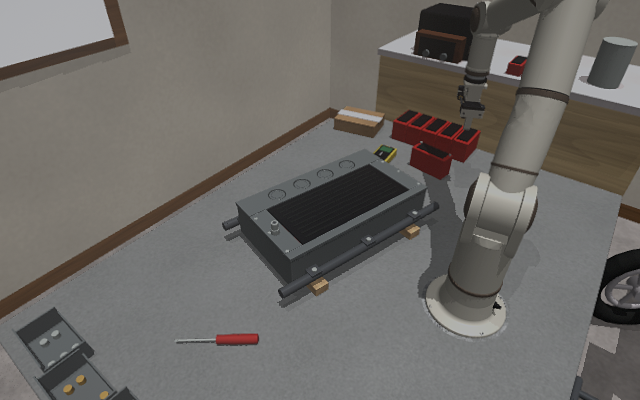

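The scene view shows caps 1–4 at about (270,205), (301,210), (330,215) and (361,220). The side view shows caps 4–1 at about (277,195), (302,184), (325,174) and (347,164). The socket stands at the +y end.

```bash
cat > h.py <<'E'
import numpy as np,cv2
from scipy.spatial.transform import Rotation as R
def ray(c,px,z):
    f=200/np.tan(np.radians(c["vfov"])/2)
    K=np.array([[f,0,c["cx"]],[0,f,c["cy"]],[0,0,1]])
    u=cv2.undistortPoints(np.array(px,float).reshape(-1,1,2),K,c["dist_coeffs"])[:,0]
    d=R.from_quat(c["attitude"]).apply(np.c_[u,np.ones(len(u))])
    return c["eye"]+d*((z-c["eye"][2])/d[:,2])[:,None]
E
python3 - <<'E'
from bench import manip,viewer
from h import *
a=ray(viewer.get_calibration("scene"),[(270,205),(301,210),(330,215),(361,220)],.148)
b=ray(viewer.get_calibration("side"),[(347,164),(325,174),(302,184),(277,195)],.148)
print(a,b,np.linalg.norm(np.diff(a,axis=0),axis=1),np.linalg.norm(np.diff(b,axis=0),axis=1))
m=(a+b)/2; v=m[3]-m[0]; print(np.arctan2(-v[0],v[1]))
print(ray(viewer.get_calibration("scene"),[(402,190)],.15),ray(viewer.get_calibration("side"),[(275,232)],.15))
# wrist look
yaw=np.arctan2(-v[0],v[1])
c=m.mean(0); print(c)
for k in range(4):
  q=(R.from_euler('z',yaw+k*np.pi/2)*R.from_euler('x',np.pi)).as_quat()
  print(k,q,[manip.solve_ik([*p[:2],z],q) is not None for p in m for z in(.16,.40)])
E
```

```text
[[ 0.5362866  -0.18937947  0.148     ]
 [ 0.5607401  -0.09484686  0.148     ]
 [ 0.58446852 -0.00811208  0.148     ]
 [ 0.60794916  0.08286592  0.148     ]] [[ 0.53339406 -0.19611458  0.148     ]
 [ 0.55723183 -0.10027723  0.148     ]
 [ 0.58205624 -0.0089798   0.148     ]
 [ 0.60679859  0.08407315  0.148     ]] [0.09764419 0.08992197 0.09395923] [0.09875746 0.09461222 0.09628622]
-0.25679875244617606
[[0.48977289 0.22720379 0.15      ]] [[0.49466007 0.21591452 0.15      ]]
[ 0.57111564 -0.05384637  0.148     ]
0 [ 9.91768119e-01 -1.28046860e-01 -7.84060884e-18  6.07282826e-17] [True, True, True, True, True, True, True, True]
1 [7.91828765e-01 6.10743159e-01 3.73972328e-17 4.84855281e-17] [True, True, True, True, True, True, True, True]
2 [1.28046860e-01 9.91768119e-01 6.07282826e-17 7.84060884e-18] [True, True, True, True, True, True, True, True]
3 [-6.10743159e-01  7.91828765e-01  4.84855281e-17 -3.73972328e-17] [True, True, True, True, True, True, True, True]
```

Both views agree to about 5 mm, the spacing is close to 95 mm and the yaw is -0.257. I'll raise the arm, close the fingers and take a closer look from above.

```bash
cat >> h.py <<'E'
YAW=-.2568
Q=(R.from_euler('z',YAW+1.5*np.pi)*R.from_euler('x',np.pi)).as_quat()
E
python3 - <<'E'
from bench import manip,effector,viewer
from h import *
manip.servo_line([.281,-.586,.38]); effector.close(5)
manip.move_pose([.571,-.054,.40],Q)
c=viewer.get_calibration("wrist"); im=viewer.get_image("wrist")
cv2.imwrite("pics/w1.png",im[:,:,::-1]); print(c,manip.current_tool_pos(),manip.current_clock(),manip.current_finger_gap(),manip.current_force())
np.save("w1.npy",c,allow_pickle=True)
E
```

```text
{'vfov': 69.3755728708007, 'cx': 323.66870729301513, 'cy': 200.1586345200314, 'dist_coeffs': array([-0.04079601,  0.        ,  0.        ,  0.        ,  0.        ]), 'eye': array([ 0.65244932, -0.07642894,  0.55787463]), 'attitude': array([-0.60224391,  0.78262986,  0.12487896, -0.09590635])} [ 0.57101984 -0.05531005  0.39980538] 4.925 0.00045469924655096517 [-0.33288807  0.09283519  0.3269916 ]
```

View pics/w1.png

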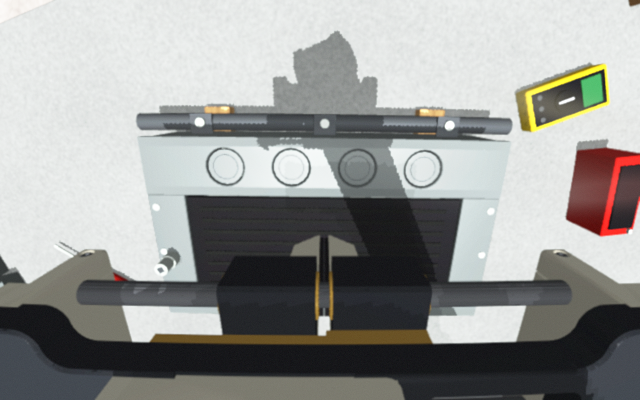

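In the wrist view caps 4–1 are at (225,167), (291,167.5), (357,168) and (423,169). I'll refine the positions with these and feel the caps one after another in small steps, stopping by force.

```bash
cat > probe.py <<'E'
from bench import manip,effector,viewer
from h import *
c=np.load("w1.npy",allow_pickle=True).item()
P=ray(c,[(423,169),(357,168),(291,167.5),(225,167)],.148)
print(P.round(4),np.linalg.norm(np.diff(P,axis=0),axis=1))
old=np.array([[.535,-.193],[.559,-.0975],[.583,-.0085],[.607,.0835]])
print("dev",(P[:,:2]-old).round(4)); assert abs(P[:,:2]-old).max()<.009
P=(2*P[:,:2]+old)/3
for i in (3,2,1,0):
    p=P[i]
    manip.move_pose([*p,.175],Q); manip.sleep(.2)
    f0=manip.current_force()[2]; log=[]; z=.156
    manip.servo_line([*p,z],vel=.05)
    while z>.1385:
        z-=.001; manip.servo_line([*p,z],vel=.02); manip.sleep(.05)
        f=manip.current_force()[2]-f0; log.append((round(z,4),round(manip.current_tool_pos()[2],4),round(f,1)))
        if f>9: break
    print(i+1,round(manip.current_clock(),1),log)
    a=[l for l in log if l[2]>1.2]
    manip.sleep(.15)
    manip.servo_line([*p,.18],vel=.06)
    if a and a[0][1]-log[-1][1]>.0035: print("gave",i+1); break
manip.servo_line([*p,.30]); manip.sleep(1)
cv2.imwrite("pics/s2.png",viewer.get_image("side")[:,:,::-1]); print(manip.current_clock())
E
python3 probe.py
```

```text
[[ 0.5319 -0.1932  0.148 ]
 [ 0.5577 -0.1009  0.148 ]
 [ 0.5827 -0.0091  0.148 ]
 [ 0.6081  0.083   0.148 ]] [0.09588502 0.09511133 0.09561484]
dev [[-0.0031 -0.0002]
 [-0.0013 -0.0034]
 [-0.0003 -0.0006]
 [ 0.0011 -0.0005]]
4 11.2 [(0.155, np.float64(0.1552), np.float64(0.2)), (0.154, np.float64(0.154), np.float64(-0.5)), (0.153, np.float64(0.153), np.float64(-1.0)), (0.152, np.float64(0.152), np.float64(-0.2)), (0.151, np.float64(0.1509), np.float64(0.4)), (0.15, np.float64(0.1499), np.float64(0.1)), (0.149, np.float64(0.149), np.float64(-0.2)), (0.148, np.float64(0.1483), np.float64(1.6)), (0.147, np.float64(0.1471), np.float64(1.8)), (0.146, np.float64(0.1461), np.float64(2.6)), (0.145, np.float64(0.1451), np.float64(4.0)), (0.144, np.float64(0.1439), np.float64(3.6)), (0.143, np.float64(0.143), np.float64(4.0)), (0.142, np.float64(0.1424), np.float64(6.8)), (0.141, np.float64(0.1423), np.float64(13.6))]
gave 4
14.1417
```

View pics/s2.png

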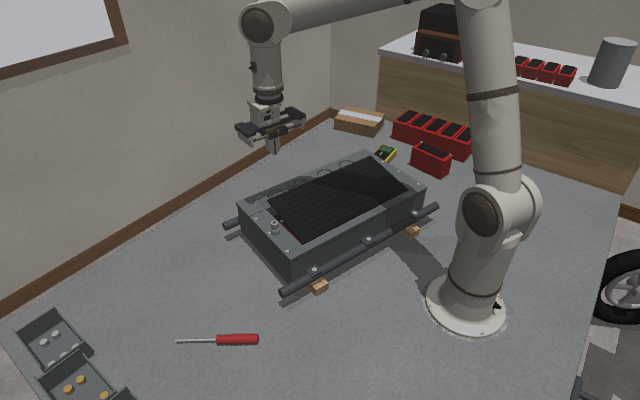

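Cap 4 gave: it travelled 6 mm, then stopped at its end. The hatch now looks raised along its far edge, from about (272,190) to (375,150). I'll check the height by projecting the raised and shut edge positions onto the picture.

```bash
python3 - <<'E'
from bench import manip,viewer
from h import *
c=viewer.get_calibration("side"); im=viewer.get_image("side")[:,:,::-1].copy()
f=200/np.tan(np.radians(c["vfov"])/2);K=np.array([[f,0,c["cx"]],[0,f,c["cy"]],[0,0,1]])
Rz=R.from_euler('z',-.266); o=np.array([.5704,-.0545,0])-Rz.apply([.1075,0,0])
Ri=R.from_quat(c["attitude"]).inv()
big=cv2.resize(im[130:270,220:440],None,fx=3.6,fy=3.6,interpolation=cv2.INTER_CUBIC)
for h,col in((0,(0,0,255)),(.032,(0,255,255)),(.039,(0,255,0))):
  x=-.125+.187*np.cos(h/.187)
  w=o+Rz.apply([[x,-.205,.15+h],[x,.205,.15+h]])
  p=cv2.projectPoints(Ri.apply(w-c["eye"]),np.zeros(3),np.zeros(3),K,c["dist_coeffs"])[0][:,0]
  print(h,p.round(1))
  for q in p: cv2.circle(big,tuple(int(v) for v in (q-[220,130])*3.6),4,col,-1)
cv2.imwrite("pics/s3.png",big); print(manip.current_force(),manip.current_tool_pos())
E
```

```text
0 [[368.7 163.8]
 [267.5 209.2]]
0.032 [[370.  156.2]
 [267.1 201.2]]
0.039 [[370.4 154.6]
 [267.1 199.5]]
[ 0.78313532  0.10241868 -1.44395162] [0.60777755 0.08318781 0.30001208]
```

View pics/s3.png

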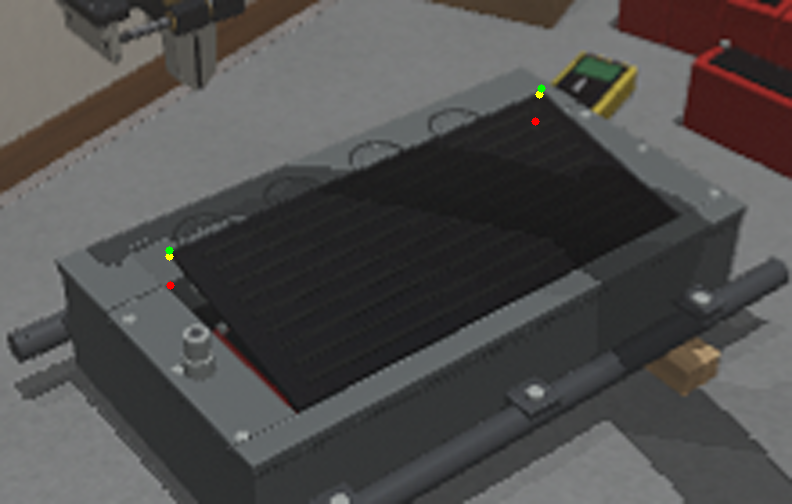

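The hatch's raised corners, at about (175,250) and (541,93) in the crop, match the predicted positions for 32–39 mm up. The socket is upright and the arm is clear of everything, so I'm handing in.

```bash
python3 -c "
from bench import manip
manip.hand_in(); print(manip.current_clock())"
```

```text
the job is handed in; nothing more can be done
the job is handed in; nothing more can be done
```

The hatch is open and the job is handed in, at about 14 s of robot time. The release was recess 4, the first cap I felt, so the other three were never touched.

- **Press:** The cap began to give at about 1.6 N and was fully in, about 6 mm down, at about 7 N. The peak force was about 14 N, with the fingers never on the hatch. I held it briefly, then withdrew straight up.
- **Hatch:** In the last side picture the free edge's corners match the predicted raised position, within the 32–39 mm band. At this resolution the picture can't separate 32 mm from 39 mm, since the two differ by under 2 pixels.
- **Bystanders:** In the last side pictures the socket and battery stand upright, and the socket, battery, meter and screwdriver look unmoved.
- **Arm:** It is 150 mm above the deck, touching nothing. The leftover force reading of about 1.5 N is slightly above the earlier noise of about 1 N.
- **Not checked:** I didn't measure directly that the cap sprang back out.

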